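Turn up the lamp on its curved touch strip

TASK

Turn the lamp up on its control: with the gripper closed, run the fingertips lightly along the curved black touch strip from the blue dot (dim) to the yellow dot (full), passing over and touching all five raised dots in order and staying in touch with the strip between them. Finish with the fingertips still resting lightly on the yellow dot; the program ends while holding this touch. Only touch: do not push hard, shift or lift the control, and leave everything else on the bench where it is.

Things in the scene. Friction and masses are not known exactly. Their poses are not given: they have to be found in the camera images.
- panel: Lamp control: a white, low, loose console on four rubber feet, 150 (x) x 230 (y) x 20 mm, 1.5 kg, grey face, a curved black touch strip on it that stands above the face. Origin: centre of its underside, on the bench; x away from the robot at yaw 0, y to the left, z up.
- strip: Black touch strip, 26 mm wide, an arc of radius 105 mm about x = -88 mm, y = 0 of the console (bows away from the robot); flat top 30 mm above the bench. Origin and axes: as the console. Strip and dots are one sprung part: it yields straight down up to 6 mm, from about 1.2 N to about 5 N at the stop (rigid there), stays above the grey face, and springs back when let go.
- dot_1: Dot 1: blue dot, dim end, at the left (+y) end of the strip, at 50 degrees on the arc (from the console's x toward its y). Low dome 16 mm across, 2 mm high, part of the strip. Origin: centre of its foot, in the strip's flat top; the top of the dot is 2 mm above this (32 mm above the bench when the strip is up). Neighbouring dots are 45 mm apart.
- dot_2: Dot 2: white dot, second from the left, at 25 degrees on the arc (from the console's x toward its y). Low dome 16 mm across, 2 mm high, part of the strip. Origin: centre of its foot, in the strip's flat top; the top of the dot is 2 mm above this (32 mm above the bench when the strip is up). Neighbouring dots are 45 mm apart.
- dot_3: Dot 3: white dot, middle of the strip, at 0 degrees on the arc (from the console's x toward its y). Low dome 16 mm across, 2 mm high, part of the strip. Origin: centre of its foot, in the strip's flat top; the top of the dot is 2 mm above this (32 mm above the bench when the strip is up). Neighbouring dots are 45 mm apart.
- dot_4: Dot 4: white dot, second from the right, at -25 degrees on the arc (from the console's x toward its y). Low dome 16 mm across, 2 mm high, part of the strip. Origin: centre of its foot, in the strip's flat top; the top of the dot is 2 mm above this (32 mm above the bench when the strip is up). Neighbouring dots are 45 mm apart.
- dot_5: Dot 5: yellow dot, bright end, at the right (-y) end of the strip, at -50 degrees on the arc (from the console's x toward its y). Low dome 16 mm across, 2 mm high, part of the strip. Origin: centre of its foot, in the strip's flat top; the top of the dot is 2 mm above this (32 mm above the bench when the strip is up). Neighbouring dots are 45 mm apart.
- mid_1 (a point): Point on the flat top of the strip halfway along the arc between dots 1 and 2 (at 37.5 degrees), 30 mm above the bench.
- mid_2 (a point): Point on the flat top of the strip halfway along the arc between dots 2 and 3 (at 12.5 degrees), 30 mm above the bench.
- mid_3 (a point): Point on the flat top of the strip halfway along the arc between dots 3 and 4 (at -12.5 degrees), 30 mm above the bench.
- mid_4 (a point): Point on the flat top of the strip halfway along the arc between dots 4 and 5 (at -37.5 degrees), 30 mm above the bench.
- forceps: Steel forceps lying flat, 15x119x9 mm, left of the console. Bystander; origin: centre of its underside.
- vial_red: Sample vial with red cap, 19 mm across, 52 mm tall, standing right of the console. Bystander; origin: centre of its underside.
- vial_black: Sample vial with black cap, 19 mm across, 52 mm tall, standing right of the console. Bystander; origin: centre of its underside.
- slip_box: Small red and white carton, 48x48x18 mm, right of the vials. Bystander; origin: centre of its underside.
- objective: Black spare objective, 42 mm across, 31 mm tall, standing left of the console. Bystander; origin: centre of its underside.
- petri: Closed petri dish, 64 mm across, 14 mm tall, left of the console. Bystander; origin: centre of its underside.

How it is judged (in metres and radians):
On the way, in this order (a step that is already met when the one before it is completed fails the run):
1. the fingertips touch the blue dot (contact force between the fingers and dot_1 above 0.2 N), for 0.05 s.
2. the fingertips run on, in touch with the strip, midway to the second dot (contact force between the fingers and strip above 0.2 N and horizontal distance between the grasp point and mid_1 below 0.014 m), for 0.05 s.
3. the fingertips touch the second dot (contact force between the fingers and dot_2 above 0.2 N), for 0.05 s.
4. the fingertips run on, in touch with the strip, midway to the middle dot (contact force between the fingers and strip above 0.2 N and horizontal distance between the grasp point and mid_2 below 0.014 m), for 0.05 s.
5. the fingertips touch the middle dot (contact force between the fingers and dot_3 above 0.2 N), for 0.05 s.
6. the fingertips run on, in touch with the strip, midway to the fourth dot (contact force between the fingers and strip above 0.2 N and horizontal distance between the grasp point and mid_3 below 0.014 m), for 0.05 s.
7. the fingertips touch the fourth dot (contact force between the fingers and dot_4 above 0.2 N), for 0.05 s.
8. the fingertips run on, in touch with the strip, midway to the yellow dot (contact force between the fingers and strip above 0.2 N and horizontal distance between the grasp point and mid_4 below 0.014 m), for 0.05 s.
9. the fingertips touch the yellow dot (contact force between the fingers and dot_5 above 0.2 N), for 0.05 s.
At the end, for the whole second after the job is handed in: The fingers rest on the yellow dot with more than 0.2 N, and press on the control with less than 12 N in all; the control and the bystanders are within 15 mm of where they stood (contact force between the fingers and dot_5 above 0.2 N and contact force between the fingers and panel below 12 N and distance of each of panel, forceps, vial_red, vial_black, slip_box, objective, petri from where it was at the start of the episode below 0.015 m); the arm keeps its last pose, push and grip.
It fails at once if the control is pressed with more than 15 N (contact force between any of the fingers, the arm and panel above 15 N).
It fails at once if the control is shifted or lifted by more than 15 mm (distance of panel from where it was at the start of the episode above 0.015 m).
It fails at once if the control is tipped or raised off the bench (height (world z) of panel above 0.006 m or angle between panel's own z axis and vertical above 0.1 rad).
It fails at once if a bystander is moved or lifted by more than 15 mm (distance of any of forceps, vial_red, vial_black, slip_box, objective, petri from where it was at the start of the episode above 0.015 m).
It also fails if it takes over 45 s, if anything falls off the work surface, if the arm or the gripper's body presses on something with over 40 N, if the wrist force passes 120 N, or if a joint passes its speed limit or range.

ROBOT

A 6-joint arm with a two-finger parallel gripper is mounted at the origin on a cart in front of the work surface, level with it; the furniture and walls round the work are solid. World frame = base frame: x ahead of the robot, y to its left, z up, the work surface at z = 0. Lengths are in m, angles in degrees, forces in N, time in s.
With the tool pointing down it reaches from about 0.375 to 0.9 m from the base axis. Payload 3.1 kg.
Tool frame: the origin (TCP) lies at the very end of the fingers, on their centre line; the grasp point (between the pads) lies 19 mm behind it; z points along the fingers, y is the line along which they close (so a half turn about z gives the same grasp; the last joint's range is limited). The gripper opens to 85 mm and grips with 20 to 120 N. Pads are 22 mm wide; open, the fingers measure 114 mm over their backs; the gripper's body (76 mm by 85 mm) begins 54 mm behind the grasp point. The pads swing forward as they close: fully open they stand 13 mm farther back than shut.
Start: joints at [55.319, 30.224, 82.088, -0, 67.689, -10.227], TCP at [0.259, 0.569, 0.231] pointing down, gripper open.
Joint ranges: [-176.69, 176.69], [-43.24, 126.21], [12.49, 139.97], [-82, 262], [0, 151.66], [-163.58, 163.58]. Speed limits (degrees/s): [159.86, 159.86, 180, 180, 180, 180].

INTERFACE

Orientations are given as [roll, pitch, yaw] about the fixed x, y, z axes, in that order (R = Rz(yaw) Ry(pitch) Rx(roll)).
In Python, from bench import sensors, optics, job_done gives the robot as it stands.
- The arm moves only by the tool arm_command, never from a script. Its argument "targets" is a list of rows, each a list of 7 numbers: the shift along the world's x, y, z in cm, then the turn, a rotation vector about the world's x, y, z in degrees, then the finger opening in cm, from 0 to 8.54. In form: [[tx, ty, tz, wx, wy, wz, fingers], ...]. A call has 1 to 20 rows; each row shifts and turns the commanded pose from where the row before left it; what a row does not reach is not made up. A row lasts 1/8 s, in which the tool goes at most 62.5 mm and 10.7 degrees, less where a joint would pass 70% of its speed; a pose out of reach is approached as far as the arm can. A call with a gripper value outside its range is refused whole. The fingers move at their own pace and stop on an object; the grip force is fixed at half the most. Time passes only in rows, so rows that do not move let the fingers close. It gives the time, the measured TCP pose, the force, the opening and the grip force at its end, in the units of the state.
- sensors.sense(): the state, without advancing time (a new reading comes with each control period).
- optics.camera(name): name is "scene" or "top" or "wrist"; returns (picture, depth): 420x560x3 uint8, blue, green, red; 420x560 float32, m along the optical axis (not along the pixel's ray), 0 where there is no reading.
- optics.camera_info(name): a dict with "vertical_fov" (degrees; the focal length in pixels is half the picture's height over the tangent of half this angle, whatever the lens; pixels are square), "cx", "cy" (the principal point, pixels), "R" (3x3) and "t" (3): a world point X has camera coordinates R X + t. Camera axes: x right, y down, z forward; pixel columns grow to the right and rows downward; lengths in m; the calibration is good to about 2 mm. The wrist camera is an equidistant fisheye: a pixel r from the principal point sees the ray r / f radians off the axis. A picture is of the moment at which its call begins: read the wrist's pose just before it. camera_info takes no time and is no camera call; for the wrist camera it gives the pose at the moment of the call.
- job_done(): hands the job in; it is judged then, once.
The state is a dict: "clock": time; "joints": joint angles; "joint_vel": joint speeds; "effort": joint torques, N m; "tcp_pos": TCP position; "tool_rot": TCP orientation; "wrist_force": force on the tool from outside, world axes, zero at the start; "ft_torque": the same for the moment, N m; "width": finger opening in m; "gripper_force": force on a finger pad.
Only numpy, scipy, OpenCV 4.12 (cv2) and the standard library are available. Lean on these libraries where they do the work, as an engineer would, in place of code of your own. Each camera call takes 0.05 s, during which the arm holds its last target. There are 200 camera calls.

## Working session

There is one attempt and no reset: what is moved stays moved. The work goes in short steps, Python scripts to look and compute and a tool call to move; the robot and the scene stay as the last step left them, time stands still between calls to the robot, and variables do not carry over. Pictures are saved under pics/ and viewed, at most 10 in all, crops included, and the job is handed in when it is done.

Besides the shell and the picture viewer there is one more tool, called after "Emit:" as name(argument=value, ...) on one line, values as JSON. arm_command: Moves the arm, as the interface text tells. Its arguments: {"type":"object","properties":{"targets":{"type":"array"}},"required":["targets"]}

```bash
mkdir -p pics
python3 - <<'E'
from bench import sensors, optics
import cv2
s=sensors.sense();print({k:s[k] for k in('clock','tcp_pos','tool_rot','wrist_force','width')})
p,d=optics.camera('top');cv2.imwrite('pics/top.png',p)
i=optics.camera_info('top');print(i)
E
```

```text
{'clock': 0.0, 'tcp_pos': array([0.25828798, 0.56834553, 0.23034609]), 'tool_rot': array([-1.79877820e+02, -2.29879172e-02,  1.55544935e+02]), 'wrist_force': array([-0.34813152, -0.03131524, -0.59176799]), 'width': 0.08535239826220833}
{'vertical_fov': 43.51575024702938, 'cx': 288.5358668287339, 'cy': 210.33563410823828, 'R': array([[ 0.01938934, -0.99977196, -0.0089492 ],
       [-0.99698115, -0.01866058, -0.07536826],
       [ 0.07518408,  0.01038353, -0.99711561]]), 't': array([0.05058551, 0.50618594, 1.30489784])}
```

View pics/top.png

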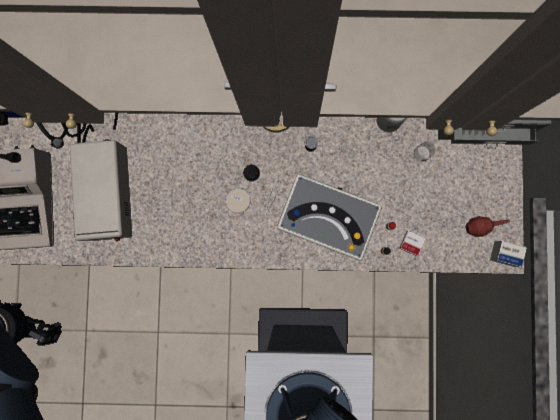

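The top view shows the console at about (330,217). The dots are blue (296,213), white (314,207), (332,210), (347,221) and yellow (357,236). Next I'll measure them.

```bash
cat > h.py <<'E'
import numpy as np,cv2
from bench import sensors, optics
ANG=np.radians([50,25,0,-25,-50])
M=np.c_[-.088+.105*np.cos(ANG),.105*np.sin(ANG)]
def rays(info,uv,fish=False):
    f=210/np.tan(np.radians(info['vertical_fov']/2))
    uv=np.atleast_2d(uv).astype(float)-[info['cx'],info['cy']]
    if fish:
        r=np.linalg.norm(uv,axis=1)+1e-9;th=r/f
        d=np.c_[uv/r[:,None]*np.sin(th)[:,None],np.cos(th)]
    else: d=np.c_[uv/f,np.ones(len(uv))]
    R=np.array(info['R']);t=np.array(info['t'])
    return -R.T@t, d@R
def plane(info,uv,z,fish=False):
    c,d=rays(info,uv,fish); return c+d*((z-c[2])/d[:,2])[:,None]
def fit(P):  # rigid 2D fit of model dots
    mc,pc=M.mean(0),P[:,:2].mean(0);a=M-mc;b=P[:,:2]-pc
    th=np.arctan2((a[:,0]*b[:,1]-a[:,1]*b[:,0]).sum(),(a*b).sum())
    R=np.array([[np.cos(th),-np.sin(th)],[np.sin(th),np.cos(th)]])
    o=pc-R@mc;res=np.linalg.norm(M@R.T+o-P[:,:2],axis=1)
    return o,np.degrees(th),R,res
def blobs(mask,p):
    n,l,st,c=cv2.connectedComponentsWithStats(mask.astype(np.uint8))
    return [(c[i].round(1).tolist(),int(st[i,4])) for i in range(1,n) if st[i,4]>=6]
E
python3 - <<'E'
from h import *
p=cv2.imread('pics/top.png');i=optics.camera_info('top')
g=[(296,213),(314,207),(332,210),(347,221),(357,236)]
hsv=cv2.cvtColor(p,cv2.COLOR_BGR2HSV);H,S,V=cv2.split(hsv)
ms=[(H>100)&(H<130)&(S>130)]+[(S<60)&(V>140)]*3+[(H>15)&(H<35)&(S>130)]
uv=[]
for q,m in zip(g,ms):
    w=np.zeros_like(m);w[q[1]-5:q[1]+6,q[0]-5:q[0]+6]=1
    b=max(blobs(m&w,p),key=lambda x:x[1]);uv.append(b[0]);print(b)
P=plane(i,uv,.031);print(P.round(4));o,th,R,res=fit(P);print(o,th,res)
others=dict(vr=(391,226,.052),vb=(385,251,.052),box=(413,243,.018),obj=(251,173,.031),petri=(238,201,.014),post=(311,143,.05))
for k,(u,v,z) in others.items(): print(k,plane(i,(u,v),z).round(3))
p,d=optics.camera('scene');cv2.imwrite('pics/scene.png',p)
E
```

```text
([296.3, 212.2], 36)
([313.6, 207.0], 25)
([331.7, 209.8], 25)
([347.0, 219.7], 24)
([357.0, 235.3], 42)
[[ 0.5     0.0407  0.031 ]
 [ 0.5138 -0.0023  0.031 ]
 [ 0.5076 -0.0475  0.031 ]
 [ 0.4836 -0.0858  0.031 ]
 [ 0.4453 -0.1111  0.031 ]]
[ 0.49186587 -0.041849  ] -19.771422095540043 [0.00021834 0.00029473 0.00029385 0.00019631 0.00046231]
vr [[ 0.469 -0.191  0.052]]
vb [[ 0.408 -0.177  0.052]]
box [[ 0.429 -0.253  0.018]]
obj [[0.596 0.156 0.031]]
petri [[0.527 0.189 0.014]]
post [[0.671 0.007 0.05 ]]
```

View pics/scene.png

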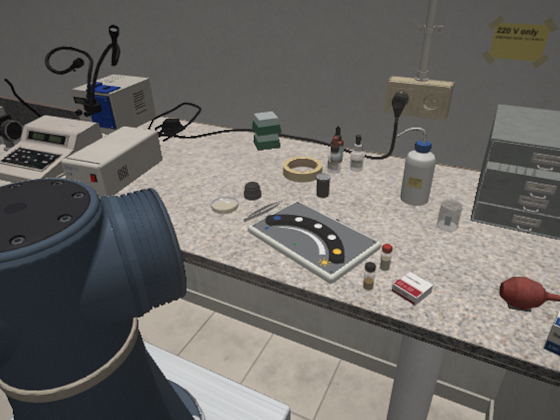

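The fit residual is under 0.5 mm. The scene view shows the console clear, with the vials at about (386,255) and (370,275) and the forceps at (265,210). I'll approach above dot 1 at height with the gripper closed and the yaw brought to 120°.

Emit:
arm_command(targets=[[1.2,-2.64,0,0,0,-1.77,0],[1.2,-2.64,0,0,0,-1.77,0],[1.2,-2.64,0,0,0,-1.77,0],[1.2,-2.64,0,0,0,-1.77,0],[1.2,-2.64,0,0,0,-1.77,0],[1.2,-2.64,0,0,0,-1.77,0],[1.2,-2.64,0,0,0,-1.77,0],[1.2,-2.64,0,0,0,-1.77,0],[1.2,-2.64,0,0,0,-1.77,0],[1.2,-2.64,0,0,0,-1.77,0],[1.2,-2.64,0,0,0,-1.77,0],[1.2,-2.64,0,0,0,-1.77,0],[1.2,-2.64,0,0,0,-1.77,0],[1.2,-2.64,0,0,0,-1.77,0],[1.2,-2.64,0,0,0,-1.77,0],[1.2,-2.64,0,0,0,-1.77,0],[1.2,-2.64,0,0,0,-1.77,0],[1.2,-2.64,0,0,0,-1.77,0],[1.2,-2.64,0,0,0,-1.77,0],[1.2,-2.64,0,0,0,-1.77,0]])

```text
clock: 2.6
tcp_pos: [0.4987, 0.0401, 0.231]
tool_rot: [-180.0, -0.0, 120.1]
wrist_force: [0.7, 0.4, 0.6]
width: -0.0001
gripper_force: 0.0
```

Emit:
arm_command(targets=[[0,0,-2.5,0,0,0,0],[0,0,-2.5,0,0,0,0],[0,0,-2.5,0,0,0,0],[0,0,-2.5,0,0,0,0],[0,0,-1,0,0,0,0],[0,0,0,0,0,0,0],[0,0,0,0,0,0,0]])

```text
clock: 3.48
tcp_pos: [0.4993, 0.0409, 0.122]
tool_rot: [179.9, 0.1, 120.2]
wrist_force: [-0.1, -0.5, -0.8]
width: -0.0003
gripper_force: 0.0
```

Run:
```python
from h import *
s=sensors.sense();print({k:s[k] for k in('clock','tcp_pos','tool_rot','wrist_force','width')})
i=optics.camera_info('wrist');p,d=optics.camera('wrist');cv2.imwrite('pics/w1.png',p)
import pickle;pickle.dump(i,open('w1.pkl','wb'))
```

```text
{'clock': 3.475, 'tcp_pos': array([0.49932996, 0.04089251, 0.12202224]), 'tool_rot': array([1.79928341e+02, 5.49815764e-02, 1.20150523e+02]), 'wrist_force': array([-0.14231531, -0.53167667, -0.76350829]), 'width': -0.0002878745881774219}
```

View pics/w1.png

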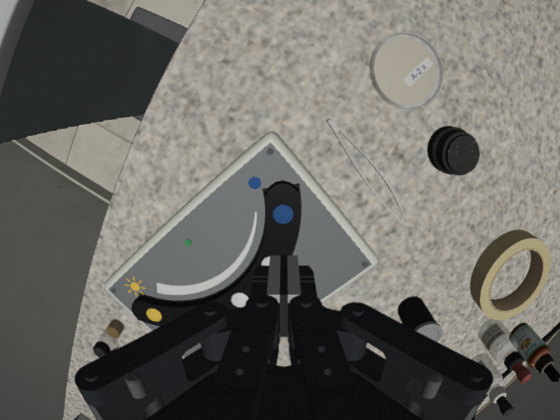

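In the wrist view the blue dot is at (283,214), a white dot (dot 3 or 4) at (240,299) and yellow at (153,315). The fingertips are at (285,260). I'll cross-check these against the top-view fit.

Run:
```python
from h import *
import pickle
i=pickle.load(open('w1.pkl','rb'));p=cv2.imread('pics/w1.png')
H,S,V=cv2.split(cv2.cvtColor(p,cv2.COLOR_BGR2HSV))
b=blobs((H>100)&(H<130)&(S>130)&(V>80),p);y=blobs((H>15)&(H<35)&(S>150)&(V>150),p)
print(b,y)
uv=[max([x for x in L if abs(x[0][0]-g[0])<15 and abs(x[0][1]-g[1])<15],key=lambda x:x[1])[0] for L,g in((b,(283,214)),(y,(153,315)))]
print(plane(i,uv+[(240,299)],.031,True).round(4))
```

```text
[([254.1, 182.5], 108), ([282.6, 213.8], 309)] [([134.6, 286.0], 43), ([153.7, 314.5], 138)]
[[ 0.5012  0.0388  0.031 ]
 [ 0.4464 -0.1116  0.031 ]
 [ 0.5087 -0.0483  0.031 ]]
```

The two views agree within about 2 mm. I'll descend to just above the dot.

Emit:
arm_command(targets=[[0.1,-0.1,-2,0,0,0,0],[0,0,-2,0,0,0,0],[0,0,-2,0,0,0,0],[0,0,-1.5,0,0,0,0],[0,0,-0.8,0,0,0,0],[0,0,0,0,0,0,0],[0,0,0,0,0,0,0]])

```text
clock: 4.4
tcp_pos: [0.5001, 0.0399, 0.0388]
tool_rot: [180.0, 0.0, 120.1]
wrist_force: [-0.0, 0.8, 0.4]
width: -0.0001
gripper_force: 0.0
```

Emit:
arm_command(targets=[[0,0,-0.1,0,0,0,0],[0,0,-0.1,0,0,0,0],[0,0,-0.1,0,0,0,0],[0,0,-0.1,0,0,0,0],[0,0,0,0,0,0,0],[0,0,0,0,0,0,0]])

```text
clock: 5.15
tcp_pos: [0.4997, 0.0399, 0.0343]
tool_rot: [-180.0, -0.0, 120.1]
wrist_force: [-0.6, -0.4, -0.1]
width: 0.0001
gripper_force: 0.0
```

Emit:
arm_command(targets=[[0,0,-0.1,0,0,0,0],[0,0,-0.1,0,0,0,0],[0,0,-0.1,0,0,0,0],[0,0,0,0,0,0,0],[0,0,0,0,0,0,0]])

```text
clock: 5.78
tcp_pos: [0.4997, 0.0399, 0.0314]
tool_rot: [180.0, 0.0, 120.1]
wrist_force: [0.6, 0.1, -0.2]
width: 0.0002
gripper_force: 0.5
```

Emit:
arm_command(targets=[[0,0,-0.1,0,0,0,0],[0,0,-0.05,0,0,0,0],[0,0,0,0,0,0,0],[0,0,0,0,0,0,0]])

```text
clock: 6.28
tcp_pos: [0.4997, 0.0399, 0.0298]
tool_rot: [180.0, 0.0, 120.2]
wrist_force: [-0.1, 0.4, 2.1]
width: 0.0003
gripper_force: 0.9
```

Contact is felt at z of about 0.030–0.031, with 2.1 N, as expected. I'll work out the arc shifts and sink to z = 0.028.

Run:
```python
import numpy as np
o=np.array([.4927,-.0422]);th=np.radians(-19.6)
a=np.radians(np.arange(50,-50.1,-2.5))+th
c=o+.0-0.088*np.array([np.cos(th),np.sin(th)])
P=c+.105*np.c_[np.cos(a),np.sin(a)]
print(P[::10].round(4));print((np.diff(P,axis=0)*100).round(2).reshape(4,10,2).tolist())
```

```text
[[ 0.5004  0.0405]
 [ 0.5143 -0.0028]
 [ 0.5087 -0.0479]
 [ 0.4846 -0.0864]
 [ 0.4464 -0.1111]]
[[[0.22, -0.4], [0.21, -0.41], [0.19, -0.42], [0.17, -0.43], [0.15, -0.43], [0.13, -0.44], [0.11, -0.44], [0.09, -0.45], [0.07, -0.45], [0.05, -0.46]], [[0.03, -0.46], [0.01, -0.46], [-0.01, -0.46], [-0.03, -0.46], [-0.05, -0.46], [-0.07, -0.45], [-0.09, -0.45], [-0.11, -0.45], [-0.13, -0.44], [-0.14, -0.43]], [[-0.16, -0.43], [-0.18, -0.42], [-0.2, -0.41], [-0.22, -0.4], [-0.23, -0.39], [-0.25, -0.38], [-0.27, -0.37], [-0.28, -0.36], [-0.3, -0.35], [-0.31, -0.33]], [[-0.33, -0.32], [-0.34, -0.3], [-0.36, -0.29], [-0.37, -0.27], [-0.38, -0.26], [-0.39, -0.24], [-0.4, -0.22], [-0.41, -0.21], [-0.42, -0.19], [-0.43, -0.17]]]
```

Emit:
arm_command(targets=[[0.05,0,-0.1,0,0,0,0],[0,0,-0.08,0,0,0,0],[0,0,0,0,0,0,0],[0,0,0,0,0,0,0]])

```text
clock: 6.78
tcp_pos: [0.4999, 0.04, 0.028]
tool_rot: [-180.0, -0.0, 120.1]
wrist_force: [-1.5, -0.4, 2.8]
width: 0.0
gripper_force: 1.4
```

Emit:
arm_command(targets=[[0.22,-0.4,0,0,0,-2.5,0],[0.21,-0.41,0,0,0,-2.5,0],[0.19,-0.42,0,0,0,-2.5,0],[0.17,-0.43,0,0,0,-2.5,0],[0.15,-0.43,0,0,0,-2.5,0],[0,0,0,0,0,0,0],[0,0,0,0,0,0,0]])

```text
clock: 7.65
tcp_pos: [0.5101, 0.0185, 0.0281]
tool_rot: [180.0, 0.1, 107.7]
wrist_force: [-0.8, -1.7, 2.3]
width: 0.0002
gripper_force: 1.0
```

Emit:
arm_command(targets=[[0.12,-0.42,0,0,0,-2.5,0],[0.11,-0.44,0,0,0,-2.5,0],[0.09,-0.45,0,0,0,-2.5,0],[0.07,-0.45,0,0,0,-2.5,0],[0.05,-0.44,0,0,0,-2.5,0],[0,0,0,0,0,0,0],[0,0,0,0,0,0,0]])

```text
clock: 8.52
tcp_pos: [0.5144, -0.0036, 0.0281]
tool_rot: [180.0, 0.1, 95.2]
wrist_force: [-0.1, -1.3, 2.1]
width: -0.0
gripper_force: 1.4
```

Emit:
arm_command(targets=[[0.03,-0.46,0,0,0,-2.5,0],[0.01,-0.46,0,0,0,-2.5,0],[-0.01,-0.46,0,0,0,-2.5,0],[-0.03,-0.46,0,0,0,-2.5,0],[-0.05,-0.46,0,0,0,-2.5,0],[0,0,0,0,0,0,0],[0,0,0,0,0,0,0]])

```text
clock: 9.4
tcp_pos: [0.5135, -0.0264, 0.028]
tool_rot: [180.0, 0.0, 82.7]
wrist_force: [-0.0, -1.7, 1.4]
width: 0.0001
gripper_force: 1.0
```

Emit:
arm_command(targets=[[-0.07,-0.45,0,0,0,-2.5,0],[-0.09,-0.45,0,0,0,-2.5,0],[-0.11,-0.45,0,0,0,-2.5,0],[-0.13,-0.44,0,0,0,-2.5,0],[-0.14,-0.43,0,0,0,-2.5,0],[0,0,0,0,0,0,0],[0,0,0,0,0,0,0]])

```text
clock: 10.28
tcp_pos: [0.508, -0.0487, 0.028]
tool_rot: [180.0, 0.0, 70.2]
wrist_force: [-1.0, -1.3, 3.1]
width: -0.0002
gripper_force: 1.4
```

Emit:
arm_command(targets=[[-0.14,-0.42,0,0,0,-2.5,0],[-0.16,-0.41,0,0,0,-2.5,0],[-0.19,-0.41,0,0,0,-2.5,0],[-0.21,-0.4,0,0,0,-2.5,0],[-0.22,-0.39,0,0,0,-2.5,0],[0,0,0,0,0,0,0],[0,0,0,0,0,0,0]])

```text
clock: 11.15
tcp_pos: [0.4987, -0.0688, 0.028]
tool_rot: [-180.0, 0.0, 57.7]
wrist_force: [-0.9, -1.9, 2.2]
width: 0.0001
gripper_force: 1.0
```

Emit:
arm_command(targets=[[-0.25,-0.38,0,0,0,-2.5,0],[-0.27,-0.37,0,0,0,-2.5,0],[-0.28,-0.36,0,0,0,-2.5,0],[-0.3,-0.35,0,0,0,-2.5,0],[-0.31,-0.33,0,0,0,-2.5,0],[0,0,0,0,0,0,0],[0,0,0,0,0,0,0]])

```text
clock: 12.02
tcp_pos: [0.4845, -0.0867, 0.028]
tool_rot: [-180.0, 0.0, 45.2]
wrist_force: [-0.9, -1.2, 3.1]
width: -0.0001
gripper_force: 1.4
```

Emit:
arm_command(targets=[[-0.33,-0.32,0,0,0,-2.5,0],[-0.34,-0.3,0,0,0,-2.5,0],[-0.36,-0.29,0,0,0,-2.5,0],[-0.37,-0.27,0,0,0,-2.5,0],[-0.38,-0.26,0,0,0,-2.5,0],[0,0,0,0,0,0,0],[0,0,0,0,0,0,0]])

```text
clock: 12.9
tcp_pos: [0.4665, -0.1009, 0.0279]
tool_rot: [-180.0, 0.0, 32.7]
wrist_force: [-1.4, -0.9, 1.8]
width: 0.0001
gripper_force: 1.0
```

Run:
```python
from h import *
s=sensors.sense();print(s['clock'],s['tcp_pos'])
i=optics.camera_info('wrist');p,d=optics.camera('wrist');cv2.imwrite('pics/w2.png',p)
import pickle;pickle.dump(i,open('w2.pkl','wb'))
p,d=optics.camera('top');cv2.imwrite('pics/top2.png',p)
H,S,V=cv2.split(cv2.cvtColor(p,cv2.COLOR_BGR2HSV));b=blobs((H>100)&(H<130)&(S>130),p)
print([x for x in b if abs(x[0][0]-300)<60 and abs(x[0][1]-215)<40])
```

```text
12.9 [ 0.46645129 -0.10087267  0.02793162]
[]
```

View pics/w2.png

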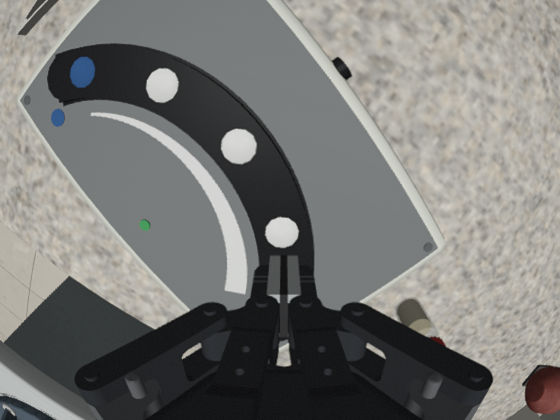

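The fingertips are centred on the strip just past dot 4 (282,232). Dots 1–3 are at (82,72), (162,86) and (238,146). I'll check whether the console has shifted.

Run:
```python
from h import *
import pickle
i=pickle.load(open('w2.pkl','rb'))
print(plane(i,[(82,72),(162,86),(238,146),(282,232)],.029,True).round(4))
```

```text
[[ 0.5019  0.0375  0.029 ]
 [ 0.5151 -0.0058  0.029 ]
 [ 0.5095 -0.0499  0.029 ]
 [ 0.4855 -0.0882  0.029 ]]
```

Emit:
arm_command(targets=[[-0.39,-0.24,0,0,0,-2.5,0],[-0.4,-0.22,0,0,0,-2.5,0],[-0.41,-0.21,0,0,0,-2.5,0],[-0.42,-0.19,0,0,0,-2.5,0],[-0.43,-0.17,0,0,0,-2.5,0],[0,0,0,0,0,0,0],[0,0,0,0,0,0,0],[0,0,0,0,0,0,0]])

```text
clock: 14.0
tcp_pos: [0.446, -0.1111, 0.0279]
tool_rot: [-180.0, 0.1, 20.2]
wrist_force: [-1.0, -2.7, 2.4]
width: 0.0
gripper_force: 1.5
```

The console has moved 2 mm at most. The fingers are on the yellow dot with a light force, so I'm handing the job in.

```bash
python3 -c "
from bench import job_done
print(job_done())"
```

```text
the job is handed in; nothing more can be done
None
```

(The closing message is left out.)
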